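# Pack the studio kit box in layers

### The arm

A 6-joint arm with a two-finger parallel gripper is mounted at the origin on the work surface. World frame = base frame: x ahead of the robot, y to its left, z up, the work surface at z = 0. Lengths are in m, angles in rad, forces in N, time in s.
With the tool pointing down it reaches from about 0.375 to 0.75 m from the base axis. Payload 9 kg.
Tool frame: the origin (TCP) lies on the centre line of the jaws, within the pads' length; the fingertips stand 17 mm ahead of it and the grasp point (between the pads) lies 2 mm behind it (ctrl.finger_overhang is the distance from the TCP to the fingertips, in m); z points along the fingers, y is the line along which they close (so a half turn about z gives the same grasp; the last joint's range is limited). The gripper opens to 85 mm and grips with 20 to 120 N. Pads are 22 mm wide; open, the fingers measure 114 mm over their backs; the gripper's body (76 mm by 85 mm) begins 54 mm behind the grasp point. The pads swing forward as they close: fully open they stand 13 mm farther back than shut.
Start: joints at [-1.364, 0.104, 0.097, 1.564, 0, 1.353], TCP at [0.247, -0.547, 0.248] pointing down, gripper open.
Joint ranges: [-2.99, 2.99], [-0.84, 1.86], [-1.1, 1.16], [-1.84, 2.11], [-1.51, 1.56], [-3.14, 3.14]. Speed limits (rad/s): [2.22, 2.22, 2.57, 3.14, 3.14, 3.14].

### API

Orientations are given as [roll, pitch, yaw] about the fixed x, y, z axes, in that order (R = Rz(yaw) Ry(pitch) Rx(roll)).
In Python, from rig import ctrl, capture, camera_info, nets gives the robot as it stands. The module is installed in compiled form; this text tells all that it offers.
- The arm moves only by the tool play_rows, never from a script. Its arguments are lists of equal length, an entry for each row: "travel": the shift along the tool's x, y, z in mm, a list of three; "twist": the turn, a rotation vector about the tool's x, y, z in degrees, a list of three; "jaw": the gripper command: -1 is shut, 1 is fully open, values between are in proportion. In form: {"travel": [[tx, ty, tz], ...], "twist": [[wx, wy, wz], ...], "jaw": [jaw, ...]}. A call has 1 to 8 rows; each row shifts and turns the commanded pose from where the row before left it, along the tool's axes as they then stand; what a row does not reach is not made up. A row lasts 1/12 s, in which the tool goes at most 41.7 mm and 7.16 degrees, less where a joint would pass 70% of its speed; a pose out of reach is approached as far as the arm can. A call is refused whole if a number of a shift passes 41.7 or a number of a turn 7.16, either way. A call with a gripper value outside its range is refused whole. The fingers move at their own pace and stop on an object; "squeeze" is the grip in N (left out, the last holds). Time passes only in rows, so rows that do not move let the fingers close. It gives the time, the measured TCP pose, the force, the opening and the grip force at its end, in the units of the state.
- ctrl.observe(): the state, without advancing time (a new reading comes with each control period).
- capture(name): name is "scene" or "top" or "wrist"; returns the picture (384x512x3 uint8, red, green, blue); there is no depth.
- camera_info(name): a dict with "intrinsics" (3x3 intrinsics, pixels), "dist_coeffs" ([k1, k2, p1, p2, k3] as OpenCV has them; the pictures are not rectified), "rvec" (rotation vector, rad) and "tvec" (3), from world to camera coordinates, as OpenCV has them; the wrist camera has in their place "mount" (4x4, takes a point from camera to tool coordinates, whose origin is the TCP and whose axes are the flange's). Camera axes: x right, y down, z forward; pixel columns grow to the right and rows downward; lengths in m; the calibration is good to about 2 mm. A picture is of the moment at which its call begins: read the wrist's pose just before it. camera_info takes no time and is no camera call.
- ctrl.hand_in(): hands the job in; it is judged then, once.
Trained networks look in the newest picture that a camera, given by its name, has taken for a name from the list of things; names that differ only in an ending like _2 or _b are one class to them, and where a whole thing is asked for, a point or a joint stands for the part that bears it (a point fixed in the world has none). Each returns a list of dicts, best first, with "score" (0 to 1); they miss things now and then, are a little off and sometimes report something else, mostly with a low value. They report only what shows in the picture. A call takes as long as a camera call. They do not tell look-alikes from the thing itself.
- nets.look_for(camera, name): "rect" ([left, top, width, height] in pixels, round what is visible of it).
- nets.regions_of(camera, name): "mask" (384x512 bool, what is visible of it) and "rect" ([left, top, width, height] in pixels, round what is visible of it).
The state is a dict: "time": time; "joints": joint angles; "joint_vel": joint speeds; "effort": joint torques, N m; "eef_pos": TCP position; "orientation": TCP orientation; "ft_force": force on the tool from outside, world axes, zero at the start; "moment": the same for the moment, N m; "grip_width": finger opening in m; "grasp_force": force on a finger pad.
Only numpy, scipy, OpenCV 4.12 (cv2) and the standard library are available. Lean on these libraries where they do the work, as an engineer would, in place of code of your own. Each camera call takes 0.05 s, during which the arm holds its last target. There are 200 camera calls.

### The job

Pack the wooden kit box in layers: first lay the small flat carton on the bottom between the two ledges, then lower the plywood divider with the grip bar over it so that it rests level on both ledges, bar upwards, and last stand the short round tub upright on the divider beside the bar. Set each piece down rather than dropping it, and leave it released.

Things in the scene. Friction and masses are not known exactly. Their poses are not given: they have to be found in the camera images.
- kit_floor (a point): Centre of the inner floor (6 mm above the bench) of the open wooden kit box, fixed to the bench. Inside 220 mm along its x, 170 mm along its y; walls 6 mm thick, rim 74 mm above this point. At both x ends a solid ledge runs the full width: 36 mm wide, top 40 mm above this point, so the bottom space between the ledges is 148 mm (x) by 170 mm (y). z is up.
- carton_mid (a point): Centre of the small flat cardboard carton, dark band round it: 95 mm along x, 46 mm along y, 34 mm high (point 17 mm above its underside), 0.13 to 0.22 kg, lying flat. It may lie either way in the box, flat between the ledges. Not the long carton (200 x 80 x 50 mm) further to the robot's right.
- divider_bar (a point): Centre of the grip bar on the plywood divider. Plate 190 (x) by 136 (y) by 6 mm; in its middle a bar 18 mm thick (x), 70 long (y), 30 high on the plate. Point 21 mm above the plate's underside. 0.14 to 0.24 kg, flat, bar up. Its x side goes along the box's x, either way round, with 15 mm play or more each side; seated, this point is 61 mm above the inner floor. Not the barless plywood offcut.
- tub_mid (a point): Centre of the short round tub, white with grey lid, 58 mm across, 54 mm high (point 27 mm above its underside), upright, 0.14 to 0.28 kg. It goes on the plate on either side of the bar (86 x 136 mm each); its point is then 12 mm above the bar's centre. Not the equally wide 110 mm tall jar further right. A flat iron (90 mm high) and the offcut lie beyond x = 0.76 m.
Mind the look-alikes: they are no part of the job. Leave any turquoise or yellow look-alike of the part that bears carton_mid alone.

How it is judged:
By the outcome, as a careful person would: the job done as asked, in the order asked, and still so for the second after the job is handed in, with the robot touching nothing.
It also fails if it takes over 72 s, if anything falls off the work surface, if the arm or the gripper's body presses on something with over 40 N, if the wrist force passes 120 N, or if a joint passes its speed limit or range.

## Working session

There is one attempt and no reset: what is moved stays moved. The work goes in short steps, Python scripts to look and compute and a tool call to move; the robot and the scene stay as the last step left them, time stands still between calls to the robot, and variables do not carry over. Pictures are saved under pics/ and viewed, at most 12 in all, crops included, and the job is handed in when it is done.

Besides the shell and the picture viewer there is one more tool, called after "Request:" as a command line: name --argument value ..., lists and objects as JSON in quotes. play_rows: Moves the arm, as the interface text tells. Its arguments: {"type":"object","properties":{"travel":{"type":"array"},"twist":{"type":"array"},"jaw":{"type":"array"},"squeeze":{"type":"number"}},"required":["travel","twist","jaw"]}

```bash
mkdir -p pics; cat > h.py <<'E'
import numpy as np, cv2
from rig import ctrl, capture, camera_info, nets
def save(n,f,im=None):
    im=capture(n) if im is None else im
    cv2.imwrite('pics/'+f,im[:,:,::-1]); return im
def cam(n):
    c=camera_info(n); K=np.array(c['intrinsics'],float); D=np.array(c['dist_coeffs'],float)
    if 'rvec' in c:
        R=cv2.Rodrigues(np.array(c['rvec'],float))[0]; t=np.array(c['tvec'],float).ravel()
    else:
        s=ctrl.observe(); T=np.eye(4); T[:3,:3]=rpy(s['orientation']); T[:3,3]=s['eef_pos']
        W=np.linalg.inv(T@np.array(c['mount'])); R=W[:3,:3]; t=W[:3,3]
    return K,D,R,t
def rpy(o):
    from scipy.spatial.transform import Rotation as Ro
    return Ro.from_euler('xyz',o).as_matrix()
def to_z(n,px,z,c=None):
    K,D,R,t=c or cam(n)
    p=cv2.undistortPoints(np.array(px,float).reshape(-1,1,2),K,D).reshape(-1,2)
    d=np.c_[p,np.ones(len(p))]@R; o=-R.T@t
    return o+d*((z-o[2])/d[:,2])[:,None]
def proj(n,P,c=None):
    K,D,R,t=c or cam(n)
    return cv2.projectPoints(np.array(P,float).reshape(-1,3),cv2.Rodrigues(R)[0],t,K,D)[0].reshape(-1,2)
E
python3 - <<'E'
from h import *
s=ctrl.observe(); print({k:np.round(v,3) for k,v in s.items()}); print(ctrl.finger_overhang)
a=save('scene','s0.png'); b=save('top','t0.png')
cv2.imwrite('pics/st.png',np.hstack([a,b])[:,:,::-1][:, :])
im=cv2.resize(b[:,:,::-1],(800,600)); cv2.imwrite('pics/t0b.png',im)
cv2.imwrite('pics/s0b.png',cv2.resize(a[:,:,::-1],(800,600)))
for n in ('top','scene'):
    K,D,R,t=cam(n); print(n,-R.T@t,R[2])
    for k in ('kit_floor','carton_mid','divider_bar','tub_mid'):
        print(k,[(np.round(r['rect']).tolist(),round(float(r['score']),2)) for r in nets.regions_of(n,k)])
print(camera_info('wrist')['mount'])
E
```

```text
{'time': np.float64(0.0), 'joints': array([-1.364,  0.105,  0.096,  1.564, -0.   ,  1.353]), 'joint_vel': array([-0.001, -0.   ,  0.   ,  0.   , -0.002,  0.001]), 'effort': array([ 1.0000e-03, -5.5693e+01,  5.0365e+01,  1.7000e-02, -0.0000e+00,
       -0.0000e+00]), 'eef_pos': array([ 0.247, -0.546,  0.248]), 'orientation': array([-3.14 , -0.   ,  0.425]), 'ft_force': array([-0.067,  0.616, -0.405]), 'moment': array([ 0.004,  0.005, -0.006]), 'grasp_force': np.float64(0.0), 'grip_width': np.float64(0.085)}
0.017
top [ 0.26805154 -0.18726638  1.70412178] [ 0.10725188  0.00726222 -0.99420536]
kit_floor [([165.0, 127.0, 62.0, 76.0], 0.69)]
carton_mid [([272.0, 177.0, 26.0, 29.0], 0.94), ([282.0, 222.0, 22.0, 24.0], 0.86), ([390.0, 183.0, 30.0, 12.0], 0.79), ([243.0, 199.0, 13.0, 34.0], 0.7)]
divider_bar [([93.0, 145.0, 48.0, 56.0], 0.77)]
tub_mid [([257.0, 128.0, 20.0, 20.0], 0.54)]
scene [1.10308579 0.54692235 0.7299313 ] [-0.52722961 -0.63945751 -0.55957397]
kit_floor [([246.0, 204.0, 101.0, 83.0], 0.76)]
carton_mid [([241.0, 185.0, 26.0, 18.0], 0.84), ([282.0, 186.0, 29.0, 19.0], 0.83), ([263.0, 166.0, 31.0, 18.0], 0.78), ([179.0, 144.0, 24.0, 15.0], 0.61)]
divider_bar [([332.0, 281.0, 91.0, 64.0], 0.92)]
tub_mid [([212.0, 203.0, 14.0, 24.0], 0.88)]
[[-8.89963612e-04 -9.50822497e-01 -3.09735027e-01  8.02177003e-02]
 [ 9.99999112e-01 -5.38863881e-04 -1.21910306e-03 -4.80451547e-05]
 [ 9.92245598e-04 -3.09735837e-01  9.50822132e-01 -1.25067400e-01]
 [ 0.00000000e+00  0.00000000e+00  0.00000000e+00  1.00000000e+00]]
```

View pics/t0b.png

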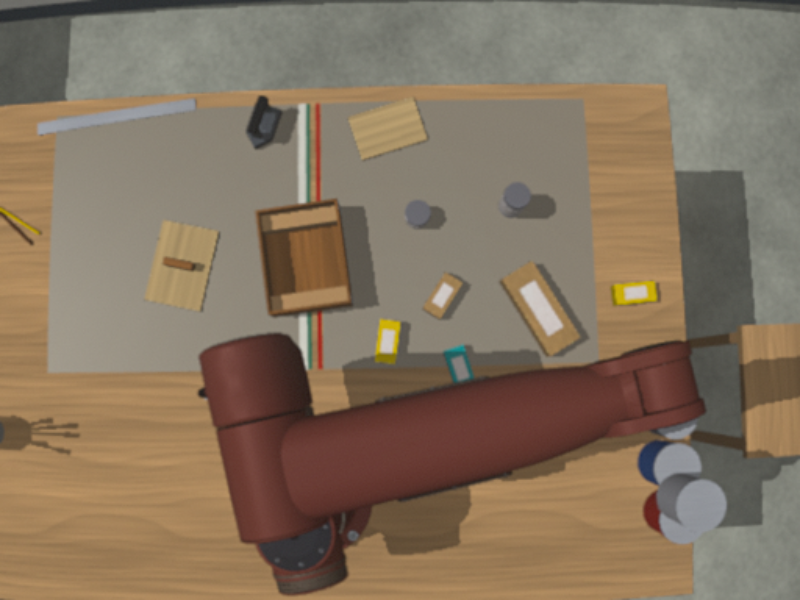

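View pics/s0b.png

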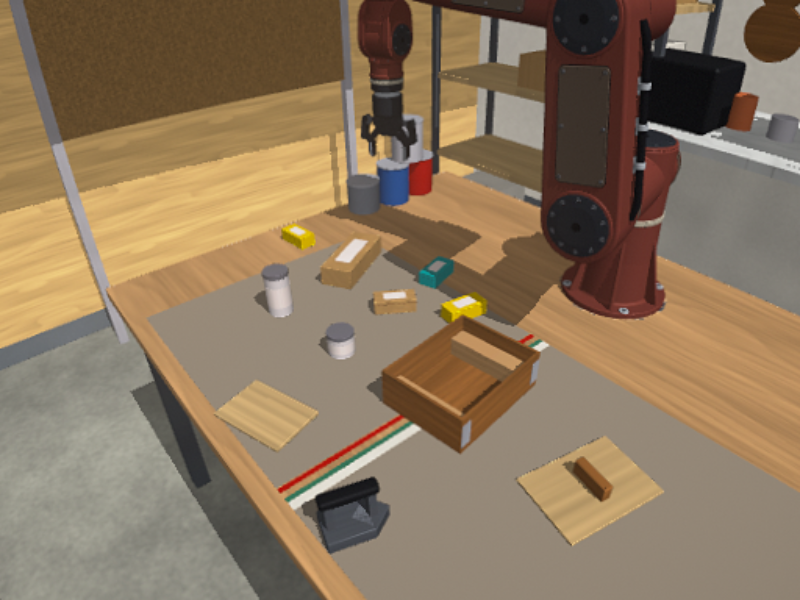

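Carton candidates in the top image (512-wide) are brown (285,191), yellow (249,216), turquoise (293,234), yellow (405,189) and the long brown one (345,197). The small brown one at (285,191) fits, because it is plain cardboard with a dark band and is the small size. The short tub is at (267,138), and the taller jar at (330,126) is the look-alike.

```bash
cat > m.py <<'E'
from h import *
b=save('top','t1.png'); c=cam('top')
def rectz(mask,z):
    cn=max(cv2.findContours(mask.astype('uint8'),0,1)[0],key=cv2.contourArea).reshape(-1,2)
    P=to_z('top',cn,z,c)[:,:2]
    (x,y),(w,h),a=cv2.minAreaRect((P*1000).astype('float32'))
    return np.round([x,y,w,h,a],1)
for k,z in (('carton_mid',.034),('carton_mid',.017),('divider_bar',.006),('tub_mid',.054),('tub_mid',.027),('kit_floor',.08)):
    for r in nets.regions_of('top',k):
        print(k,z,np.round(r['rect']),rectz(r['mask'],z))
hsv=cv2.cvtColor(b,cv2.COLOR_RGB2HSV)
crops=[b[165:255,220:320],b[120:215,150:250],b[130:210,80:160],b[110:160,250:345]]
crops=[cv2.resize(x[:,:,::-1],(400,300),interpolation=cv2.INTER_CUBIC) for x in crops]
cv2.imwrite('pics/crop.png',np.vstack([np.hstack(crops[:2]),np.hstack(crops[2:])]))
E
python3 m.py
```

```text
carton_mid 0.034 [271. 177.  25.  28.] [ 446.6 -287.5   47.9   96.4   55. ]
carton_mid 0.034 [391. 182.  31.  12.] [ 442.1 -716.6   48.5  101.3    5. ]
carton_mid 0.034 [286. 221.  18.  26.] [ 294.5 -318.    77.8   46.7   16.9]
carton_mid 0.017 [271. 177.  25.  28.] [ 448.4 -288.6   48.4   97.4   55. ]
carton_mid 0.017 [391. 182.  31.  12.] [ 443.9 -722.    49.   102.3    5. ]
carton_mid 0.017 [286. 221.  18.  26.] [ 294.8 -319.4   78.6   47.2   16.9]
divider_bar 0.006 [ 95. 144.  46.  55.] [533.8 304.4 134.6 191.   76.6]
tub_mid 0.054 [258. 127.  17.  21.] [ 626.4 -234.7   51.9   63.6   88.6]
tub_mid 0.027 [258. 127.  17.  21.] [ 632.2 -235.5   52.7   64.6   88.6]
kit_floor 0.08 [166. 128.  63.  77.] [531.7  14.9 241.3 187.1   7. ]
```

View pics/crop.png

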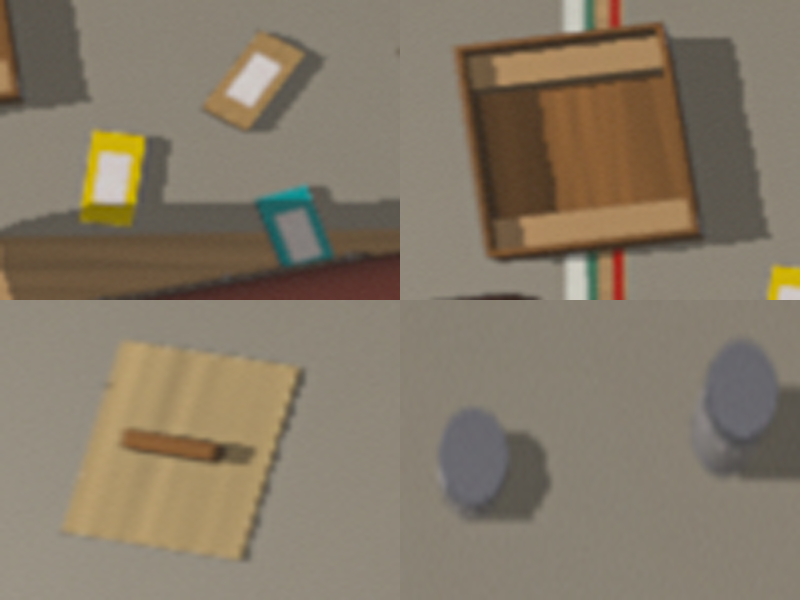

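```bash
cat > plan.py <<'E'
import sys,math
from h import *
# plan.py x y z(mm) yaw(deg) -> rows in tool axes (mm, deg)
def plan(x,y,z,yaw,smax=38):
    s=ctrl.observe(); p=np.array(s['eef_pos'])*1000; R=rpy(s['orientation'])
    y0=math.degrees(math.atan2(R[1,0],R[0,0])); d=(yaw-y0+180)%360-180
    if len(sys.argv)>6: d=yaw-y0
    v=np.array([x,y,z])-p
    # level + yaw correction: tool z is down
    n=max(math.ceil(np.linalg.norm(v)/smax),math.ceil(abs(d)/6.8),1)
    tr=[];tw=[]
    for i in range(n):
        a=math.radians(y0+d*i/n); w=v/n
        tr.append([round(w[0]*math.cos(a)+w[1]*math.sin(a),1),round(w[0]*math.sin(a)-w[1]*math.cos(a),1),round(-w[2],1)])
        tw.append([0,0,round(-d/n,2)])
    print('pos',np.round(p,1),'yaw',round(y0,1),'tilt',np.round(np.degrees(np.arccos(-R[2,2])),2),'rows',n)
    for i in range(0,n,8): print(tr[i:i+8],tw[i:i+8])
if __name__=='__main__': plan(*map(float,sys.argv[1:5]),*(map(float,sys.argv[5:6])))
E
python3 plan.py 447 -288 200 145; python3 -c "
from h import *;print(camera_info('wrist')['intrinsics'],camera_info('wrist')['dist_coeffs'])"
```

```text
pos [ 247.3 -546.7  248.3] yaw 24.3 tilt 0.01 rows 18
[[np.float64(16.0), np.float64(-8.5), np.float64(2.7)], [np.float64(16.9), np.float64(-6.6), np.float64(2.7)], [np.float64(17.6), np.float64(-4.6), np.float64(2.7)], [np.float64(18.0), np.float64(-2.5), np.float64(2.7)], [np.float64(18.2), np.float64(-0.4), np.float64(2.7)], [np.float64(18.1), np.float64(1.7), np.float64(2.7)], [np.float64(17.7), np.float64(3.8), np.float64(2.7)], [np.float64(17.2), np.float64(5.9), np.float64(2.7)]] [[0, 0, -6.7], [0, 0, -6.7], [0, 0, -6.7], [0, 0, -6.7], [0, 0, -6.7], [0, 0, -6.7], [0, 0, -6.7], [0, 0, -6.7]]
[[np.float64(16.4), np.float64(7.9), np.float64(2.7)], [np.float64(15.3), np.float64(9.7), np.float64(2.7)], [np.float64(14.1), np.float64(11.4), np.float64(2.7)], [np.float64(12.7), np.float64(13.0), np.float64(2.7)], [np.float64(11.1), np.float64(14.4), np.float64(2.7)], [np.float64(9.3), np.float64(15.6), np.float64(2.7)], [np.float64(7.4), np.float64(16.6), np.float64(2.7)], [np.float64(5.4), np.float64(17.3), np.float64(2.7)]] [[0, 0, -6.7], [0, 0, -6.7], [0, 0, -6.7], [0, 0, -6.7], [0, 0, -6.7], [0, 0, -6.7], [0, 0, -6.7], [0, 0, -6.7]]
[[np.float64(3.4), np.float64(17.8), np.float64(2.7)], [np.float64(1.3), np.float64(18.1), np.float64(2.7)]] [[0, 0, -6.7], [0, 0, -6.7]]
[[295.83062375   0.         259.48859277]
 [  0.         295.83062375 193.51202215]
 [  0.           0.           1.        ]] [0.01360376 0.         0.         0.         0.        ]
```

Request:
play_rows --travel '[[16, -8.5, 3], [17, -6.5, 3], [17.5, -4.5, 3], [18, -2.5, 3], [18, -0.5, 3], [18, 1.5, 3], [17.5, 4, 3], [17, 6, 3]]' --twist '[[0, 0, -6.7], [0, 0, -6.7], [0, 0, -6.7], [0, 0, -6.7], [0, 0, -6.7], [0, 0, -6.7], [0, 0, -6.7], [0, 0, -6.7]]' --jaw '[1, 1, 1, 1, 1, 1, 1, 1]'

```text
time: 1.52
eef_pos: [0.3363, -0.4316, 0.2243]
orientation: [3.141, 0.0, 1.366]
ft_force: [-0.4, 0.4, -1.1]
grip_width: 0.0855
grasp_force: 0.0
```

Request:
play_rows --travel '[[16.5, 8, 3], [15.5, 9.5, 3], [14, 11.5, 3], [12.5, 13, 3], [11, 14.5, 3], [9.5, 15.5, 3], [7.5, 16.5, 3], [5.5, 17.5, 3]]' --twist '[[0, 0, -6.7], [0, 0, -6.7], [0, 0, -6.7], [0, 0, -6.7], [0, 0, -6.7], [0, 0, -6.7], [0, 0, -6.7], [0, 0, -6.7]]' --jaw '[1, 1, 1, 1, 1, 1, 1, 1]'

```text
time: 2.18
eef_pos: [0.4252, -0.3164, 0.2003]
orientation: [-3.142, 0.0, 2.302]
ft_force: [-0.2, -0.3, 0.8]
grip_width: 0.0853
grasp_force: 0.0
```

Request:
play_rows --travel '[[3.5, 18, 0], [1.5, 18, 0], [0, 0, 0], [0, 0, 0]]' --twist '[[0, 0, -6.7], [0, 0, -6.7], [0, 0, 0], [0, 0, 0]]' --jaw '[1, 1, 1, 1]'

```text
time: 2.52
eef_pos: [0.447, -0.2877, 0.2004]
orientation: [-3.141, 0.0, 2.53]
ft_force: [0.0, -0.3, -0.2]
grip_width: 0.0855
grasp_force: 0.0
```

```bash
sed -i 's/round(w\[0\]\*math.cos(a)+w\[1\]\*math.sin(a),1),round(w\[0\]\*math.sin(a)-w\[1\]\*math.cos(a),1),round(-w\[2\],1)/float(round(w[0]*math.cos(a)+w[1]*math.sin(a),1)),float(round(w[0]*math.sin(a)-w[1]*math.cos(a),1)),float(round(-w[2],1))/' plan.py
cat > w.py <<'E'
# w.py name z_top file : wrist rect fits at height z
import sys
from h import *
def fit(name,z,f=None):
    s=ctrl.observe(); print('pos',np.round(np.array(s['eef_pos'])*1000,1),'t',round(s['time'],2),'w',round(s['grip_width'],4))
    c=cam('wrist'); b=capture('wrist')
    if f: save('wrist',f,b)
    for r in nets.regions_of('wrist',name):
        m=r['mask']; cn=max(cv2.findContours(m.astype('uint8'),0,1)[0],key=cv2.contourArea).reshape(-1,2)
        P=to_z('wrist',cn,z,c)[:,:2]*1000
        (x,y),(w,h),a=cv2.minAreaRect(P.astype('float32'))
        print(round(float(r['score']),2),np.round(r['rect']),'rect',np.round([x,y,w,h,a],1),'rgb',b[m].mean(0).round())
    return b,c
if __name__=='__main__': fit(sys.argv[1],float(sys.argv[2]),sys.argv[3] if len(sys.argv)>3 else None)
E
python3 w.py carton_mid .034 w1.png
```

```text
pos [ 447.  -287.7  200.4] t 2.52 w 0.0855
0.91 [ 69.   0. 124. 111.] rect [ 289.  -319.4  103.3   49.7   17.3] rgb [112. 193. 189.]
0.89 [  1. 316.  18.  31.] rect [ 426.5 -650.2   20.3   40.9   11.4] rgb [110.  92.  29.]
0.62 [273.   0.  82.  78.] rect [ 361.8 -168.    51.5   67.3   81.6] rgb [235. 223. 130.]
0.61 [234. 127.  46.  93.] rect [ 445.8 -286.5   46.7   97.6   56.4] rgb [225. 192. 154.]
```

View pics/w1.png

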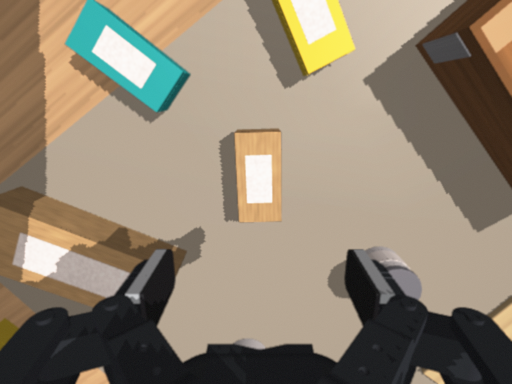

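The brown carton is at wrist pixel (258,175), fitted at 47 x 98 mm, which matches. I'll descend onto it.

Request:
play_rows --travel '[[0, 0, 36], [0, 0, 36], [0, 0, 36], [0, 0, 36], [0, 0, 24], [0, 0, 10], [0, 0, 0], [0, 0, 0]]' --twist '[[0, 0, -1.2], [0, 0, 0], [0, 0, 0], [0, 0, 0], [0, 0, 0], [0, 0, 0], [0, 0, 0], [0, 0, 0]]' --jaw '[1, 1, 1, 1, 1, 1, 1, -1]' --squeeze 30

```text
time: 3.28
eef_pos: [0.4467, -0.2889, 0.0232]
orientation: [-3.141, 0.001, 2.549]
ft_force: [-0.2, -0.3, 0.3]
grip_width: 0.0756
grasp_force: 0.0
```

Request:
play_rows --travel '[[0, 0, 0], [0, 0, 0], [0, 0, 0], [0, 0, 0], [0, 0, 0], [0, 0, 0], [0, 0, 0], [0, 0, 0]]' --twist '[[0, 0, 0], [0, 0, 0], [0, 0, 0], [0, 0, 0], [0, 0, 0], [0, 0, 0], [0, 0, 0], [0, 0, 0]]' --jaw '[-1, -1, -1, -1, -1, -1, -1, -1]'

```text
time: 3.95
eef_pos: [0.4478, -0.2894, 0.0245]
orientation: [-3.14, 0.003, 2.551]
ft_force: [-1.5, -0.7, 5.5]
grip_width: 0.0455
grasp_force: 31.7
```

Request:
play_rows --travel '[[0, 0, -20], [0, 0, -35], [0, 0, -35], [0, 0, -35], [0, 0, -35], [0, 0, -20], [0, 0, 0]]' --twist '[[0, 0, 0], [0, 0, 0], [0, 0, 0], [0, 0, 0], [0, 0, 0], [0, 0, 0], [0, 0, 0]]' --jaw '[-1, -1, -1, -1, -1, -1, -1]'

```text
time: 4.53
eef_pos: [0.4485, -0.2899, 0.2087]
orientation: [-3.14, 0.009, 2.551]
ft_force: [0.4, -0.4, -1.1]
grip_width: 0.0457
grasp_force: 32.0
```

```bash
python3 plan.py 532 14 205 187 38
```

```text
pos [ 448.5 -289.9  208.7] yaw 146.1 tilt 0.51 rows 9
[[11.1, 33.2, 0.4], [8.4, 34.0, 0.4], [5.7, 34.5, 0.4], [3.0, 34.9, 0.4], [0.2, 35.0, 0.4], [-2.6, 34.9, 0.4], [-5.3, 34.6, 0.4], [-8.0, 34.1, 0.4]] [[0, 0, -4.54], [0, 0, -4.54], [0, 0, -4.54], [0, 0, -4.54], [0, 0, -4.54], [0, 0, -4.54], [0, 0, -4.54], [0, 0, -4.54]]
[[-10.7, 33.3, 0.4]] [[0, 0, -4.54]]
```

Request:
play_rows --travel '[[11, 33, 0], [8.5, 34, 0], [5.5, 34.5, 0], [3, 35, 0], [0, 35, 0], [-2.5, 35, 0], [-5.5, 34.5, 0], [-8, 34, 0]]' --twist '[[0, 0, -4.5], [0, 0, -4.5], [0, 0, -4.5], [0, 0, -4.5], [0, 0, -4.5], [0, 0, -4.5], [0, 0, -4.5], [0, 0, -4.5]]' --jaw '[-1, -1, -1, -1, -1, -1, -1, -1]'

```text
time: 5.2
eef_pos: [0.522, -0.0168, 0.2018]
orientation: [-3.142, -0.0, -3.1]
ft_force: [1.3, 0.3, -1.9]
grip_width: 0.0452
grasp_force: 31.9
```

Request:
play_rows --travel '[[-10.5, 33, 0], [0, 0, 0], [0, 0, 0]]' --twist '[[0, 0, -4.5], [0, 0, 0], [0, 0, 0]]' --jaw '[-1, -1, -1]'

```text
time: 5.45
eef_pos: [0.5311, 0.0165, 0.2016]
orientation: [3.141, -0.001, -3.023]
ft_force: [-0.2, -0.9, -2.4]
grip_width: 0.0452
grasp_force: 32.2
```

```bash
python3 - <<'E'
from w import *
b,c=fit('kit_floor',.08,None)
# overlay of the assumed box model: rim outer/inner, ledge inner edges
def model(cx,cy,yaw):
    a=np.radians(yaw); R=np.array([[np.cos(a),-np.sin(a)],[np.sin(a),np.cos(a)]])
    def rc(hx,hy,z): 
        q=np.array([[-hx,-hy],[hx,-hy],[hx,hy],[-hx,hy]])@R.T+[cx,cy]
        return np.c_[q,np.full(4,z)]
    return [rc(.110,.085,.08),rc(.074,.085,.046),rc(.116,.091,.08)]
im=cv2.resize(b[:,:,::-1].copy(),(800,600))
for q,col in zip(model(.532,.015,7),[(0,0,255),(255,0,255),(0,255,0)]):
    p=proj('wrist',q,c)*800/512
    cv2.polylines(im,[np.round(p).astype(int)],True,col,1)
cv2.imwrite('pics/w2.png',im)
np.save('w2.npy',b)
E
```

```text
pos [531.1  16.5 201.6] t 5.45 w 0.0452
0.56 [138.  49. 239. 232.] rect [519.7  14.3 201.  182.1   7. ] rgb [171. 128.  87.]
```

View pics/w2.png

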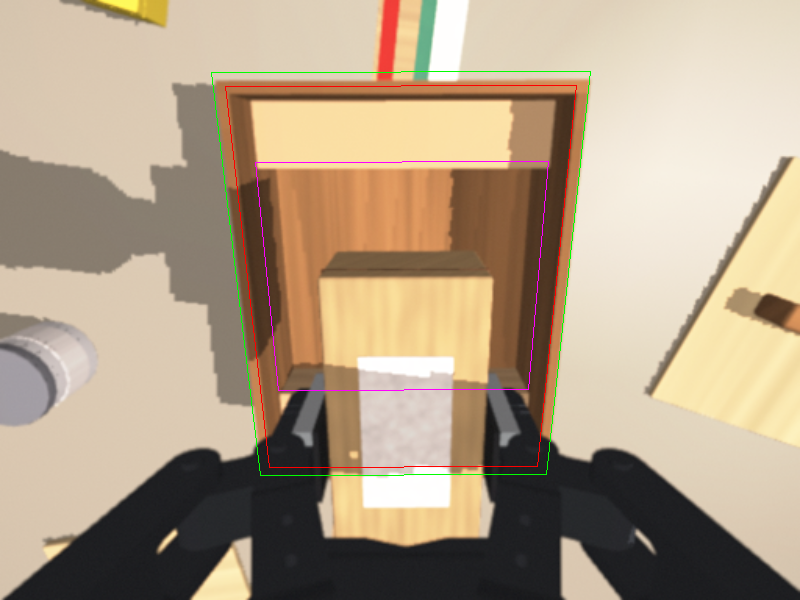

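The overlay fits apart from a shift of about 4-5 mm in x, so the box centre is about (536, 14.5) with yaw 7°. Now I'll lower the carton.

Request:
play_rows --travel '[[-5, -2.5, 20], [0, 0, 35], [0, 0, 35], [0, 0, 35], [0, 0, 25], [0, 0, 12], [0, 0, 5], [0, 0, 0]]' --twist '[[0, 0, 0], [0, 0, 0], [0, 0, 0], [0, 0, 0], [0, 0, 0], [0, 0, 0], [0, 0, 0], [0, 0, 0]]' --jaw '[-1, -1, -1, -1, -1, -1, -1, -1]'

```text
time: 6.22
eef_pos: [0.5362, 0.0121, 0.035]
orientation: [3.141, -0.001, -3.027]
ft_force: [1.1, -0.7, -2.0]
grip_width: 0.0458
grasp_force: 32.1
```

Request:
play_rows --travel '[[0, 0, 2], [0, 0, 0.5], [0, 0, 0]]' --twist '[[0, 0, 0], [0, 0, 0], [0, 0, 0]]' --jaw '[-1, -1, -1]'

```text
time: 6.47
eef_pos: [0.5376, 0.0125, 0.0343]
orientation: [-3.141, 0.002, -3.026]
ft_force: [0.1, 0.5, -2.5]
grip_width: 0.0455
grasp_force: 32.2
```

Request:
play_rows --travel '[[0, 0, 1.5], [0, 0, 0], [0, 0, 0]]' --twist '[[0, 0, 0], [0, 0, 0], [0, 0, 0]]' --jaw '[-1, -1, -1]'

```text
time: 6.72
eef_pos: [0.5367, 0.0128, 0.0316]
orientation: [-3.141, 0.0, -3.026]
ft_force: [-0.6, 0.7, -1.7]
grip_width: 0.0457
grasp_force: 32.2
```

Request:
play_rows --travel '[[0, 0, 1.5], [0, 0, 0], [0, 0, 0]]' --twist '[[0, 0, 0], [0, 0, 0], [0, 0, 0]]' --jaw '[-1, -1, -1]'

```text
time: 6.97
eef_pos: [0.5368, 0.0128, 0.0304]
orientation: [-3.141, 0.001, -3.026]
ft_force: [-3.5, 0.5, 5.0]
grip_width: 0.0459
grasp_force: 33.1
```

Contact shows about 7 N and the height matches expectation. I'll release and rise.

Request:
play_rows --travel '[[0, 0, 0], [0, 0, 0], [0, 0, 0], [0, 0, 0], [0, 0, -10], [0, 0, -25], [0, 0, -35], [0, 0, -35]]' --twist '[[0, 0, 0], [0, 0, 0], [0, 0, 0], [0, 0, 0], [0, 0, 0], [0, 0, 0], [0, 0, 0], [0, 0, 0]]' --jaw '[0.5, 0.5, 0.5, 0.5, 0.5, 0.5, 0.5, 0.5]'

```text
time: 7.63
eef_pos: [0.5357, 0.013, 0.136]
orientation: [3.141, -0.001, -3.026]
ft_force: [0.5, -0.6, 0.2]
grip_width: 0.0644
grasp_force: 0.0
```

Request:
play_rows --travel '[[0, 0, -35], [0, 0, -30], [0, 0, 0], [0, 0, 0]]' --twist '[[0, 0, 0], [0, 0, 0], [0, 0, 0], [0, 0, 0]]' --jaw '[0, 0, 0, 0]'

```text
time: 7.97
eef_pos: [0.5377, 0.0126, 0.2026]
orientation: [-3.14, 0.004, -3.026]
ft_force: [0.1, -0.0, -0.3]
grip_width: 0.0422
grasp_force: 0.0
```

```bash
python3 - <<'E'
from w import *
b,c=fit('carton_mid',.040,None)
def model(cx,cy,yaw):
    a=np.radians(yaw); R=np.array([[np.cos(a),-np.sin(a)],[np.sin(a),np.cos(a)]])
    def rc(hx,hy,z): 
        q=np.array([[-hx,-hy],[hx,-hy],[hx,hy],[-hx,hy]])@R.T+[cx,cy]
        return np.c_[q,np.full(4,z)]
    return [rc(.110,.085,.08),rc(.074,.085,.046),rc(.116,.091,.08)]
im=cv2.resize(b[:,:,::-1].copy(),(800,600))
for q,col in zip(model(.536,.0145,7),[(0,0,255),(255,0,255),(0,255,0)]):
    p=proj('wrist',q,c)*800/512
    cv2.polylines(im,[np.round(p).astype(int)],True,col,1)
cv2.imwrite('pics/w3.png',im)
E
python3 plan.py 534 304 200 256.6 38
```

```text
pos [537.7  12.6 202.6] t 7.97 w 0.0422
0.97 [236. 126.  44.  93.] rect [534.2  13.   97.2  45.7   6.9] rgb [243. 218. 174.]
0.56 [80.  0. 34. 12.] rect [ 402.8 -140.5    5.8   24.     7. ] rgb [177. 150.  58.]
pos [536.3  12.9 199.4] yaw -173.4 tilt 0.03 rows 11
[[-2.9, 26.3, -0.1], [-5.8, 25.8, -0.1], [-8.6, 25.0, -0.1], [-11.3, 23.9, -0.1], [-13.9, 22.5, -0.1], [-16.3, 20.9, -0.1], [-18.5, 18.9, -0.1], [-20.5, 16.8, -0.1]] [[0, 0, -6.36], [0, 0, -6.36], [0, 0, -6.36], [0, 0, -6.36], [0, 0, -6.36], [0, 0, -6.36], [0, 0, -6.36], [0, 0, -6.36]]
[[-22.2, 14.4, -0.1], [-23.7, 11.8, -0.1], [-24.8, 9.1, -0.1]] [[0, 0, -6.36], [0, 0, -6.36], [0, 0, -6.36]]
```

View pics/w3.png

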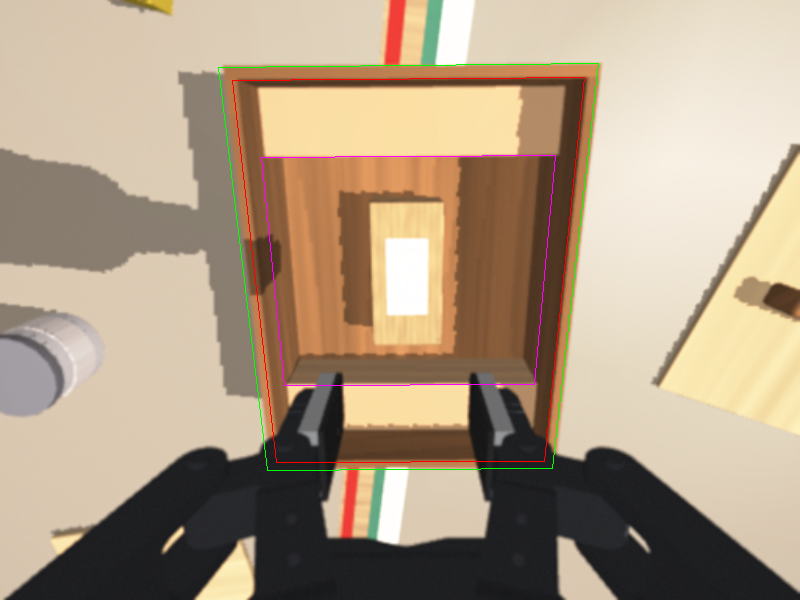

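The carton lies flat between the ledges, at about (407,272) in the enlarged view, and the box overlay fits at (536, 14). Next is the divider.

Request:
play_rows --travel '[[-3, 26.5, 0], [-6, 26, 0], [-8.5, 25, 0], [-11.5, 24, 0], [-14, 22.5, 0], [-16.5, 21, 0], [-18.5, 19, 0], [-20.5, 17, 0]]' --twist '[[0, 0, -6.4], [0, 0, -6.4], [0, 0, -6.4], [0, 0, -6.4], [0, 0, -6.4], [0, 0, -6.4], [0, 0, -6.4], [0, 0, -6.4]]' --jaw '[0, 0, 0, 0, 0, 0, 0, 0]'

```text
time: 8.73
eef_pos: [0.5336, 0.2267, 0.198]
orientation: [3.14, -0.002, -2.127]
ft_force: [-0.2, -0.2, 0.2]
grip_width: 0.0425
grasp_force: 0.0
```

Request:
play_rows --travel '[[-22, 14.5, 0], [-23.5, 12, 0], [-25, 9, 0], [0, 0, 0], [0, 0, 0]]' --twist '[[0, 0, -6.4], [0, 0, -6.4], [0, 0, -6.4], [0, 0, 0], [0, 0, 0]]' --jaw '[0, 0, 0, 0, 0]'

```text
time: 9.15
eef_pos: [0.5322, 0.3057, 0.1979]
orientation: [3.139, -0.002, -1.795]
ft_force: [0.4, 1.1, -0.7]
grip_width: 0.0426
grasp_force: 0.0
```

```bash
python3 - <<'E'
from w import *
b,c=fit('divider_bar',.006,None)
save('wrist','w4.png',b)
# bar top: reddish-brown pixels
hsv=cv2.cvtColor(b,cv2.COLOR_RGB2HSV); r=nets.regions_of('wrist','divider_bar')[0]
m=r['mask'].astype('uint8'); m=cv2.fillPoly(m*0,[cv2.convexHull(cv2.findNonZero(m))],1)
bar=((hsv[...,1]>110)&(hsv[...,0]<18)&(m>0)).astype('uint8')
cn=max(cv2.findContours(bar,0,1)[0],key=cv2.contourArea).reshape(-1,2)
print(cv2.boundingRect(cn))
for z in (.036,.021):
    (x,y),s,a=cv2.minAreaRect((to_z('wrist',cn,z,c)[:,:2]*1000).astype('float32')); print(z,np.round([x,y,*s,a],1))
o=ctrl.observe()['orientation']; print(np.degrees(o))
E
```

```text
pos [532.2 305.7 197.9] t 9.15 w 0.0426Traceback (most recent call last):
  File "<stdin>", line 5, in <module>
IndexError: list index out of range
```

View pics/w4.png

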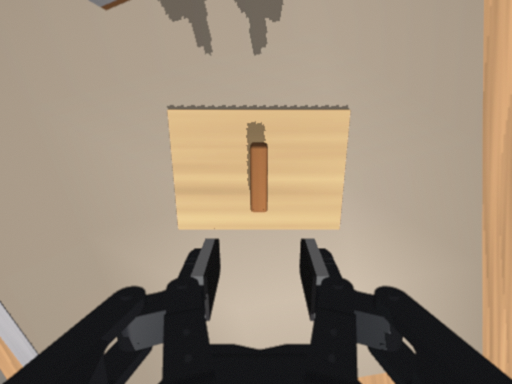

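The net missed it, but the picture clearly shows the plate at (168-350, 106-230) and the bar at (250-268, 143-212).

```bash
python3 - <<'E'
from h import *
c=cam('wrist'); b=capture('wrist'); hsv=cv2.cvtColor(b,cv2.COLOR_RGB2HSV)
roi=np.zeros(b.shape[:2],'uint8'); roi[135:220,235:285]=1
print(hsv[180,258],hsv[180,220],hsv[130,257])
for nm,mk,zs in (('bar',(hsv[...,1]>140)&(roi>0),(.036,.021)),('plate',(hsv[...,1]>70)&(np.arange(384)[:,None]<235)&(np.arange(384)[:,None]>95)&(abs(np.arange(512)-258)<110),(.006,))):
    cn=max(cv2.findContours(mk.astype('uint8'),0,1)[0],key=cv2.contourArea).reshape(-1,2); print(nm,cv2.boundingRect(cn))
    for z in zs:
        (x,y),s,a=cv2.minAreaRect((to_z('wrist',cn,z,c)[:,:2]*1000).astype('float32')); print(z,np.round([x,y,*s,a],1))
s=ctrl.observe(); print(np.degrees(s['orientation']),s['eef_pos'])
E
```

```text
[ 13 152 170] [ 19  95 228] [ 17  96 133]
bar (252, 144, 17, 68)
0.036 [532.9 303.3  69.8  15.8  76.4]
0.021 [533.8 307.3  73.5  16.6  76.4]
plate (169, 110, 183, 121)
0.006 [533.4 305.7 136.  189.5  77. ]
[ 1.79959974e+02 -3.87066029e-02 -1.03073337e+02] [0.53329081 0.30388712 0.19922049]
```

Request:
play_rows --travel '[[0, 0, 36], [0, 0, 36], [0, 0, 36], [0, 0, 33], [0, 0, 20], [0, 0, 10], [0, 0, 0], [0, 0, 0]]' --twist '[[0, 0, 0], [0, 0, 0], [0, 0, 0], [0, 0, 0], [0, 0, 0], [0, 0, 0], [0, 0, 0], [0, 0, 0]]' --jaw '[0, 0, 0, 0, 0, 0, 0, -1]' --squeeze 50

```text
time: 10.02
eef_pos: [0.5338, 0.3044, 0.0296]
orientation: [-3.141, 0.0, -1.798]
ft_force: [-0.2, -0.0, 1.3]
grip_width: 0.0318
grasp_force: 0.0
```

Request:
play_rows --travel '[[0, 0, 0], [0, 0, 0], [0, 0, 0], [0, 0, 0], [0, 0, 0], [0, 0, 0]]' --twist '[[0, 0, 0], [0, 0, 0], [0, 0, 0], [0, 0, 0], [0, 0, 0], [0, 0, 0]]' --jaw '[-1, -1, -1, -1, -1, -1]'

```text
time: 10.52
eef_pos: [0.535, 0.3052, 0.0312]
orientation: [-3.138, 0.001, -1.797]
ft_force: [0.4, -0.9, 6.6]
grip_width: 0.0169
grasp_force: 51.4
```

Request:
play_rows --travel '[[0, 0, -10], [0, 0, -25], [0, 0, -35], [0, 0, -35], [0, 0, -35], [0, 0, -25], [0, 0, 0], [0, 0, 0]]' --twist '[[0, 0, 0], [0, 0, 0], [0, 0, 0], [0, 0, 0], [0, 0, 0], [0, 0, 0], [0, 0, 0], [0, 0, 0]]' --jaw '[-1, -1, -1, -1, -1, -1, -1, -1]'

```text
time: 11.18
eef_pos: [0.5344, 0.3053, 0.1965]
orientation: [-3.138, 0.002, -1.797]
ft_force: [0.3, 0.1, -2.1]
grip_width: 0.0169
grasp_force: 50.3
```

```bash
python3 plan.py 536 14 190 277 36
```

```text
pos [534.4 305.3 196.5] yaw -103.0 tilt 0.24 rows 9
[[31.5, -7.4, 0.7], [31.8, -6.2, 0.7], [32.0, -5.0, 0.7], [32.1, -3.7, 0.7], [32.3, -2.5, 0.7], [32.3, -1.2, 0.7], [32.4, 0.0, 0.7], [32.3, 1.3, 0.7]] [[0, 0, -2.22], [0, 0, -2.22], [0, 0, -2.22], [0, 0, -2.22], [0, 0, -2.22], [0, 0, -2.22], [0, 0, -2.22], [0, 0, -2.22]]
[[32.3, 2.5, 0.7]] [[0, 0, -2.22]]
```

Request:
play_rows --travel '[[31.5, -7.5, 0], [32, -6, 0], [32, -5, 0], [32, -3.5, 0], [32.5, -2.5, 0], [32.5, -1, 0], [32.5, 0, 0], [32.5, 1.5, 0]]' --twist '[[0, 0, -2.2], [0, 0, -2.2], [0, 0, -2.2], [0, 0, -2.2], [0, 0, -2.2], [0, 0, -2.2], [0, 0, -2.2], [0, 0, -2.2]]' --jaw '[-1, -1, -1, -1, -1, -1, -1, -1]'

```text
time: 11.85
eef_pos: [0.5325, 0.0439, 0.1923]
orientation: [3.139, 0.001, -1.488]
ft_force: [0.9, 0.9, -0.9]
grip_width: 0.0168
grasp_force: 50.2
```

Request:
play_rows --travel '[[32, 2.5, 0], [0, 0, 0], [0, 0, 0], [0, 0, 0]]' --twist '[[0, 0, -2.2], [0, 0, 0], [0, 0, 0], [0, 0, 0]]' --jaw '[-1, -1, -1, -1]'

```text
time: 12.18
eef_pos: [0.5332, 0.0134, 0.1927]
orientation: [3.14, 0.001, -1.452]
ft_force: [-0.9, 0.0, -0.9]
grip_width: 0.0166
grasp_force: 50.2
```

```bash
python3 - <<'E'
from h import *
s=ctrl.observe(); print(np.round(s['eef_pos'],4),np.degrees(s['orientation']))
c=cam('wrist'); b=capture('wrist')
im=cv2.resize(b[:,:,::-1].copy(),(800,600))
def rect(cx,cy,yaw,hx,hy,z):
    a=np.radians(yaw); R=np.array([[np.cos(a),-np.sin(a)],[np.sin(a),np.cos(a)]])
    q=np.array([[-hx,-hy],[hx,-hy],[hx,hy],[-hx,hy]])@R.T+[cx,cy]; return np.c_[q,np.full(4,z)]
p=s['eef_pos']
for q,col in ((rect(.536,.014,7,.116,.091,.08),(0,255,0)),(rect(.536,.014,7,.110,.085,.08),(0,0,255)),(rect(p[0],p[1],7,.095,.068,p[2]-.024),(255,0,255))):
    cv2.polylines(im,[np.round(proj('wrist',q,c)*800/512).astype(int)],True,col,1)
cv2.imwrite('pics/w5.png',im)
E
```

```text
[0.5332 0.0134 0.1927] [ 1.79905857e+02  4.95849828e-02 -8.32148627e+01]
```

View pics/w5.png

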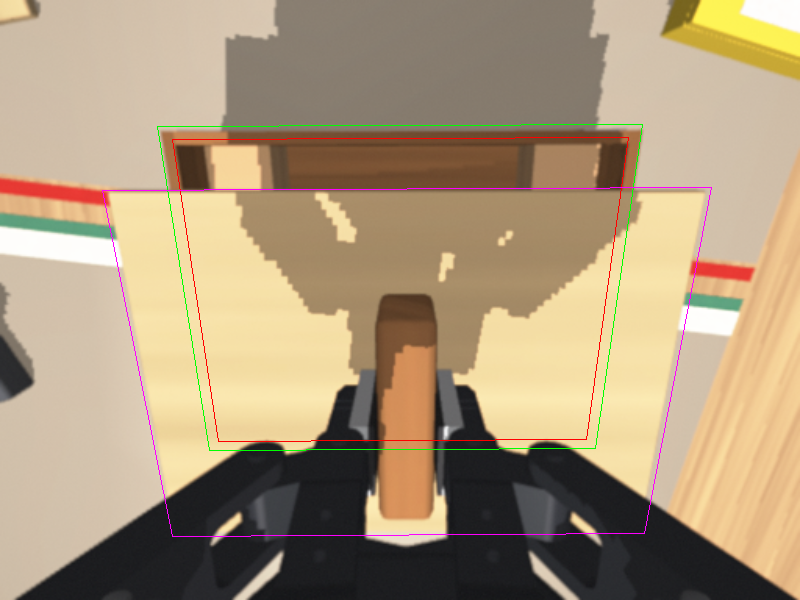

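The divider is square over the box, so I'll shift about 2 mm and lower it.

Request:
play_rows --travel '[[-2, -2, 10], [0, 0, 30], [0, 0, 30], [0, 0, 20], [0, 0, 10], [0, 0, 8], [0, 0, 0], [0, 0, 0]]' --twist '[[0, 0, 0], [0, 0, 0], [0, 0, 0], [0, 0, 0], [0, 0, 0], [0, 0, 0], [0, 0, 0], [0, 0, 0]]' --jaw '[-1, -1, -1, -1, -1, -1, -1, -1]'

```text
time: 12.9
eef_pos: [0.5359, 0.0156, 0.0864]
orientation: [-3.141, -0.0, -1.451]
ft_force: [0.3, -0.8, -0.5]
grip_width: 0.0169
grasp_force: 50.1
```

Request:
play_rows --travel '[[0, 0, 3], [0, 0, 2], [0, 0, 0], [0, 0, 0]]' --twist '[[0, 0, 0], [0, 0, 0], [0, 0, 0], [0, 0, 0]]' --jaw '[-1, -1, -1, -1]'

```text
time: 13.23
eef_pos: [0.5358, 0.0152, 0.0812]
orientation: [-3.141, -0.0, -1.452]
ft_force: [0.3, -0.3, -1.2]
grip_width: 0.0171
grasp_force: 50.1
```

Request:
play_rows --travel '[[0, 0, 2], [0, 0, 1.5], [0, 0, 0], [0, 0, 0]]' --twist '[[0, 0, 0], [0, 0, 0], [0, 0, 0], [0, 0, 0]]' --jaw '[-1, -1, -1, -1]'

```text
time: 13.57
eef_pos: [0.5356, 0.0153, 0.0773]
orientation: [-3.141, -0.0, -1.452]
ft_force: [0.2, 0.1, -1.0]
grip_width: 0.0171
grasp_force: 50.2
```

Request:
play_rows --travel '[[0, 0, 1], [0, 0, 0], [0, 0, 0]]' --twist '[[0, 0, 0], [0, 0, 0], [0, 0, 0]]' --jaw '[-1, -1, -1]'

```text
time: 13.82
eef_pos: [0.5356, 0.0152, 0.0771]
orientation: [-3.141, -0.0, -1.451]
ft_force: [-3.7, -0.3, 6.5]
grip_width: 0.017
grasp_force: 51.2
```

Request:
play_rows --travel '[[0, 0, 0], [0, 0, 0], [0, 0, 0], [0, 0, -5], [0, 0, -20], [0, 0, -35], [0, 0, -35], [0, 0, -30]]' --twist '[[0, 0, 0], [0, 0, 0], [0, 0, 0], [0, 0, 0], [0, 0, 0], [0, 0, 0], [0, 0, 0], [0, 0, 0]]' --jaw '[0, 0, 0, 0, 0, 0, 0, 0]'

```text
time: 14.48
eef_pos: [0.5355, 0.0153, 0.2038]
orientation: [-3.141, -0.0, -1.451]
ft_force: [0.4, -1.7, -0.6]
grip_width: 0.0427
grasp_force: 0.0
```

Request:
play_rows --travel '[[0, 0, 0], [0, 0, 0], [0, 0, 0]]' --twist '[[0, 0, 0], [0, 0, 0], [0, 0, 0]]' --jaw '[1, 1, 1]'

```text
time: 14.73
eef_pos: [0.5355, 0.0153, 0.2009]
orientation: [3.141, -0.0, -1.451]
ft_force: [0.7, -0.3, 0.2]
grip_width: 0.0771
grasp_force: 0.0
```

```bash
python3 - <<'E'
from h import *
s=ctrl.observe(); print(np.round(s['eef_pos'],4),np.degrees(s['orientation']))
c=cam('wrist'); b=capture('wrist')
im=cv2.resize(b[:,:,::-1].copy(),(800,600))
def rect(cx,cy,yaw,hx,hy,z):
    a=np.radians(yaw); R=np.array([[np.cos(a),-np.sin(a)],[np.sin(a),np.cos(a)]])
    q=np.array([[-hx,-hy],[hx,-hy],[hx,hy],[-hx,hy]])@R.T+[cx,cy]; return np.c_[q,np.full(4,z)]
for q,col in ((rect(.536,.0155,7,.110,.085,.08),(0,0,255)),(rect(.535,.0155,7,.095,.068,.052),(255,0,255)),(rect(.535,.0155,7,.009,.035,.082),(255,0,0))):
    cv2.polylines(im,[np.round(proj('wrist',q,c)*800/512).astype(int)],True,col,1)
cv2.imwrite('pics/w6.png',im)
E
python3 plan.py 630 -235 200 187 36
```

```text
[0.5355 0.0153 0.2009] [ 1.79988156e+02 -1.31675589e-03 -8.31618195e+01]
pos [535.   15.4 200.2] yaw -83.2 tilt 0.09 rows 14
[[18.6, -4.6, 0.0], [17.9, -6.7, 0.0], [17.1, -8.6, 0.0], [16.0, -10.5, 0.0], [14.7, -12.2, 0.0], [13.3, -13.8, 0.0], [11.7, -15.2, 0.0], [9.9, -16.4, 0.0]] [[0, 0, 6.42], [0, 0, 6.42], [0, 0, 6.42], [0, 0, 6.42], [0, 0, 6.42], [0, 0, 6.42], [0, 0, 6.42], [0, 0, 6.42]]
[[8.0, -17.4, 0.0], [6.0, -18.2, 0.0], [3.9, -18.7, 0.0], [1.8, -19.0, 0.0], [-0.3, -19.1, 0.0], [-2.4, -19.0, 0.0]] [[0, 0, 6.42], [0, 0, 6.42], [0, 0, 6.42], [0, 0, 6.42], [0, 0, 6.42], [0, 0, 6.42]]
```

View pics/w6.png

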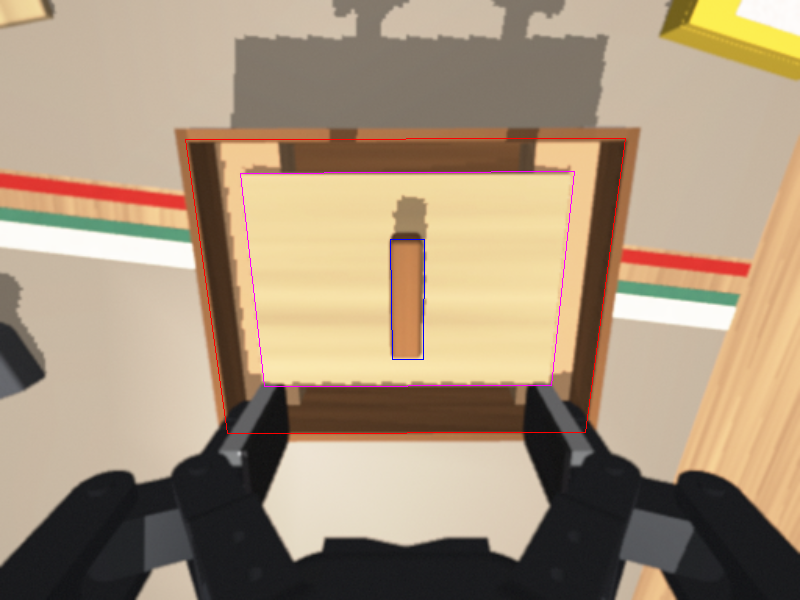

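The divider sits level at the model's seated height, with the plate and bar outlines coinciding. Now the tub.

Request:
play_rows --travel '[[18.5, -4.5, 0], [18, -6.5, 0], [17, -8.5, 0], [16, -10.5, 0], [14.5, -12, 0], [13.5, -14, 0], [11.5, -15, 0], [10, -16.5, 0]]' --twist '[[0, 0, 6.4], [0, 0, 6.4], [0, 0, 6.4], [0, 0, 6.4], [0, 0, 6.4], [0, 0, 6.4], [0, 0, 6.4], [0, 0, 6.4]]' --jaw '[1, 1, 1, 1, 1, 1, 1, 1]'

```text
time: 15.45
eef_pos: [0.5891, -0.1281, 0.1994]
orientation: [3.139, -0.001, -2.351]
ft_force: [0.9, 0.4, -1.1]
grip_width: 0.0859
grasp_force: 0.0
```

Request:
play_rows --travel '[[8, -17.5, 0], [6, -18, 0], [4, -18.5, 0], [2, -19, 0], [-0.5, -19, 0], [-2.5, -19, 0], [0, 0, 0], [0, 0, 0]]' --twist '[[0, 0, 6.4], [0, 0, 6.4], [0, 0, 6.4], [0, 0, 6.4], [0, 0, 6.4], [0, 0, 6.4], [0, 0, 0], [0, 0, 0]]' --jaw '[1, 1, 1, 1, 1, 1, 1, 1]'

```text
time: 16.12
eef_pos: [0.6298, -0.2347, 0.1993]
orientation: [3.14, -0.002, -3.015]
ft_force: [-0.0, 0.5, -0.1]
grip_width: 0.0855
grasp_force: 0.0
```

```bash
python3 - <<'E'
from w import *
b,c=fit('tub_mid',.054,None)
s=ctrl.observe(); print(np.degrees(s['orientation']))
im=cv2.resize(b[:,:,::-1].copy(),(800,600))
r=nets.regions_of('wrist','tub_mid')
for k in r: 
    cn=max(cv2.findContours(k['mask'].astype('uint8'),0,1)[0],key=cv2.contourArea); cv2.polylines(im,[(cn*800/512).astype(int)],True,(0,255,0),1)
t=np.linspace(0,6.28,40)
for z in (0,.054):
    q=np.c_[.630+.029*np.cos(t),-.235+.029*np.sin(t),t*0+z]; cv2.polylines(im,[np.round(proj('wrist',q,c)*800/512).astype(int)],True,(255,0,255),1)
cv2.imwrite('pics/w7.png',im)
E
```

```text
pos [ 629.8 -234.7  199.3] t 16.12 w 0.0855
0.92 [225. 148.  60.  66.] rect [ 626.8 -238.2   62.9   54.7    7.2] rgb [145. 139. 143.]
[ 1.79923794e+02 -8.49336350e-02 -1.72622233e+02]
```

View pics/w7.png

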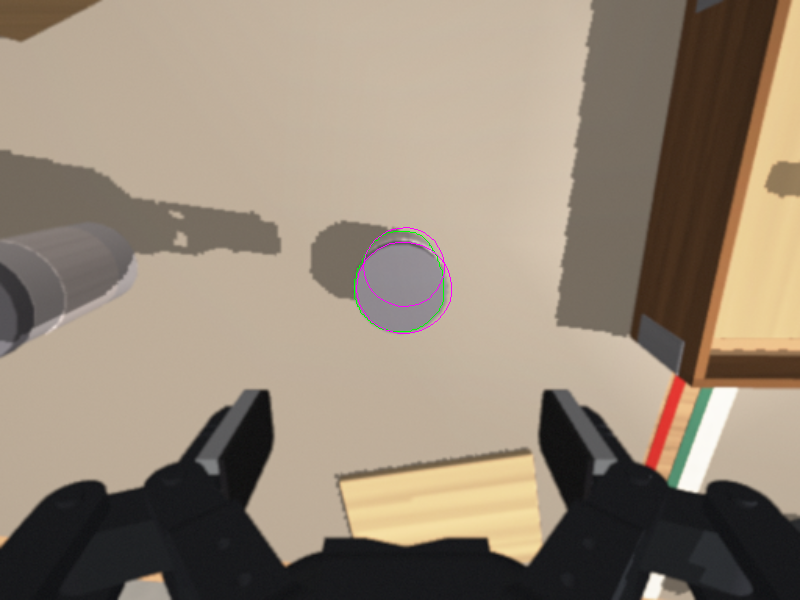

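The short tub is at (403,283) in the enlarged view and matches the model at (630, -236). The jar at the left is clear.

Request:
play_rows --travel '[[0, -1.5, 36], [0, 0, 36], [0, 0, 36], [0, 0, 33], [0, 0, 20], [0, 0, 9], [0, 0, 0], [0, 0, 0]]' --twist '[[0, 0, 0], [0, 0, 0], [0, 0, 0], [0, 0, 0], [0, 0, 0], [0, 0, 0], [0, 0, 0], [0, 0, 0]]' --jaw '[1, 1, 1, 1, 1, 1, 1, -1]' --squeeze 35

```text
time: 16.93
eef_pos: [0.631, -0.2357, 0.0324]
orientation: [-3.141, 0.001, -3.014]
ft_force: [0.3, 0.8, 0.6]
grip_width: 0.0754
grasp_force: 0.0
```

Request:
play_rows --travel '[[0, 0, 0], [0, 0, 0], [0, 0, 0], [0, 0, 0], [0, 0, 0], [0, 0, 0]]' --twist '[[0, 0, 0], [0, 0, 0], [0, 0, 0], [0, 0, 0], [0, 0, 0], [0, 0, 0]]' --jaw '[-1, -1, -1, -1, -1, -1]'

```text
time: 17.43
eef_pos: [0.6321, -0.2367, 0.0342]
orientation: [-3.139, 0.003, -3.015]
ft_force: [-1.7, 0.7, 6.7]
grip_width: 0.0566
grasp_force: 36.7
```

Request:
play_rows --travel '[[0, 0, -20], [0, 0, -35], [0, 0, -35], [0, 0, -35], [0, 0, -35], [0, 0, -10], [0, 0, 0], [0, 0, 0]]' --twist '[[0, 0, 0], [0, 0, 0], [0, 0, 0], [0, 0, 0], [0, 0, 0], [0, 0, 0], [0, 0, 0], [0, 0, 0]]' --jaw '[-1, -1, -1, -1, -1, -1, -1, -1]'

```text
time: 18.1
eef_pos: [0.6309, -0.2361, 0.2012]
orientation: [-3.141, 0.001, -3.015]
ft_force: [-0.1, 0.4, -3.1]
grip_width: 0.0569
grasp_force: 38.3
```

```bash
python3 - <<'E'
import numpy as np
a=np.radians(7)
for s in (50,-50): print(535+s*np.cos(a),15.5+s*np.sin(a))
E
python3 plan.py 585 21.5 200 187 36;python3 plan.py 485 9.5 200 187 36
```

```text
584.6273075820661 21.593467170257373
485.3726924179339 9.406532829742627
pos [ 630.9 -236.1  201.2] yaw -172.8 tilt 0.05 rows 8
[[1.6, 32.7, 0.1], [1.7, 32.7, 0.1], [1.7, 32.7, 0.1], [1.7, 32.7, 0.1], [1.7, 32.7, 0.1], [1.7, 32.7, 0.1], [1.7, 32.7, 0.1], [1.8, 32.7, 0.1]] [[0, 0, 0.03], [0, 0, 0.03], [0, 0, 0.03], [0, 0, 0.03], [0, 0, 0.03], [0, 0, 0.03], [0, 0, 0.03], [0, 0, 0.03]]
pos [ 630.9 -236.1  201.2] yaw -172.8 tilt 0.05 rows 8
[[14.2, 32.8, 0.1], [14.2, 32.7, 0.1], [14.3, 32.7, 0.1], [14.3, 32.7, 0.1], [14.3, 32.7, 0.1], [14.3, 32.7, 0.1], [14.3, 32.7, 0.1], [14.3, 32.7, 0.1]] [[0, 0, 0.03], [0, 0, 0.03], [0, 0, 0.03], [0, 0, 0.03], [0, 0, 0.03], [0, 0, 0.03], [0, 0, 0.03], [0, 0, 0.03]]
```

Request:
play_rows --travel '[[1.5, 32.5, 0], [1.5, 32.5, 0], [1.5, 32.5, 0], [2, 33, 0], [2, 33, 0], [1.5, 32.5, 0], [1.5, 33, 0], [2, 32.5, 0]]' --twist '[[0, 0, 0], [0, 0, 0], [0, 0, 0], [0, 0, 0], [0, 0, 0], [0, 0, 0], [0, 0, 0], [0, 0, 0]]' --jaw '[-1, -1, -1, -1, -1, -1, -1, -1]'

```text
time: 18.77
eef_pos: [0.5826, 0.0235, 0.1981]
orientation: [3.14, -0.004, -3.015]
ft_force: [0.8, 1.2, -2.4]
grip_width: 0.0564
grasp_force: 38.5
```

Request:
play_rows --travel '[[0, 0, 0], [0, 0, 20], [0, 0, 30], [0, 0, 30], [0, 0, 16], [0, 0, 10], [0, 0, 0], [0, 0, 0]]' --twist '[[0, 0, 0], [0, 0, 0], [0, 0, 0], [0, 0, 0], [0, 0, 0], [0, 0, 0], [0, 0, 0], [0, 0, 0]]' --jaw '[-1, -1, -1, -1, -1, -1, -1, -1]'

```text
time: 19.43
eef_pos: [0.5836, 0.0218, 0.0944]
orientation: [3.141, -0.002, -3.015]
ft_force: [-0.4, 0.5, -1.7]
grip_width: 0.0569
grasp_force: 38.7
```

Request:
play_rows --travel '[[0, 0, 3], [0, 0, 2], [0, 0, 0], [0, 0, 0]]' --twist '[[0, 0, 0], [0, 0, 0], [0, 0, 0], [0, 0, 0]]' --jaw '[-1, -1, -1, -1]'

```text
time: 19.77
eef_pos: [0.5847, 0.0217, 0.0909]
orientation: [-3.141, 0.001, -3.015]
ft_force: [-0.4, 0.0, -2.7]
grip_width: 0.057
grasp_force: 38.7
```

Request:
play_rows --travel '[[0, 0, 2.5], [0, 0, 1.5], [0, 0, 0], [0, 0, 0]]' --twist '[[0, 0, 0], [0, 0, 0], [0, 0, 0], [0, 0, 0]]' --jaw '[-1, -1, -1, -1]'

```text
time: 20.1
eef_pos: [0.5844, 0.0217, 0.0863]
orientation: [-3.141, 0.0, -3.015]
ft_force: [-0.8, 0.1, -1.8]
grip_width: 0.0563
grasp_force: 38.7
```

Request:
play_rows --travel '[[0, 0, 1], [0, 0, 0], [0, 0, 0]]' --twist '[[0, 0, 0], [0, 0, 0], [0, 0, 0]]' --jaw '[-1, -1, -1]'

```text
time: 20.35
eef_pos: [0.5845, 0.0218, 0.0863]
orientation: [-3.141, 0.001, -3.015]
ft_force: [-3.9, 1.0, 5.9]
grip_width: 0.057
grasp_force: 39.1
```

Request:
play_rows --travel '[[0, 0, 0], [0, 0, 0], [0, 0, 0], [0, 0, 0], [0, 0, -8], [0, 0, -20], [0, 0, -35], [0, 0, -35]]' --twist '[[0, 0, 0], [0, 0, 0], [0, 0, 0], [0, 0, 0], [0, 0, 0], [0, 0, 0], [0, 0, 0], [0, 0, 0]]' --jaw '[0.75, 0.75, 0.75, 0.75, 0.75, 0.75, 0.75, 0.75]'

```text
time: 21.02
eef_pos: [0.5834, 0.0219, 0.184]
orientation: [3.141, -0.002, -3.015]
ft_force: [0.8, -0.5, 0.3]
grip_width: 0.0743
grasp_force: 0.0
```

Request:
play_rows --travel '[[0, 0, -35], [0, 0, -20], [0, 0, 0], [0, 0, 0]]' --twist '[[0, 0, 0], [0, 0, 0], [0, 0, 0], [0, 0, 0]]' --jaw '[0.75, 0.75, 0.75, 0.75]'

```text
time: 21.35
eef_pos: [0.5852, 0.0216, 0.2402]
orientation: [-3.141, 0.003, -3.015]
ft_force: [0.3, 0.1, -1.5]
grip_width: 0.0748
grasp_force: 0.0
```

```bash
python3 - <<'E'
from h import *
s=ctrl.observe(); print(np.round(s['eef_pos'],4),s['grasp_force'])
b=capture('wrist'); a=capture('scene')
x=cv2.resize(b[:,:,::-1],(400,300)); y=cv2.resize(a[180:310,220:395][:,:,::-1],(400,300),interpolation=cv2.INTER_CUBIC)
cv2.imwrite('pics/fin.png',np.hstack([x,y]))
E
```

```text
[0.5852 0.0216 0.2402] 0.0
```

View pics/fin.png

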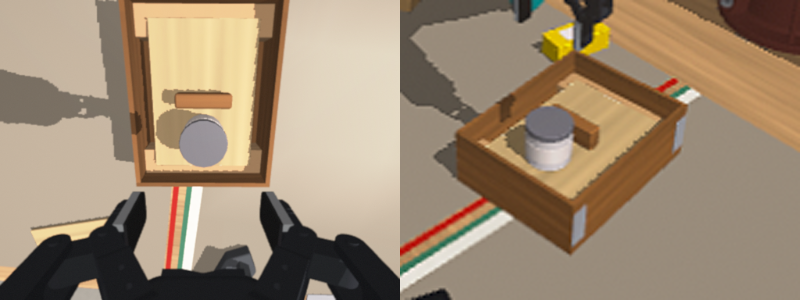

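The tub stands upright on the level divider beside the bar, at (204,142) on the left and (549,138) on the right. The gripper is clear of everything.

```bash
python3 -c "
from rig import ctrl;print(ctrl.hand_in())"
```

```text
the job is handed in; nothing more can be done
None
```

The kit box is packed and handed in after about 21 s: the carton is flat between the ledges, the divider sits level on both ledges with its bar up, and the tub stands upright beside the bar, all released.

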